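# Demould cast blanks into a curing drawer

## Task

Pull the drawer of the grey unit out to its stop, then lift every cast blank out of the mould and lay it in the drawer, blue ones in the bay with blue walls and cream ones in the bay with cream walls, side by side in one layer. Then push the drawer fully shut, leaving everything else on the table where it is.

Things in the scene. Friction and masses are not known exactly. Their poses are not given: they have to be found in the camera images.
- blue1: blue cast resin blank, 65 g or so: a flat slab 70 (its x) x 36 (its y) x 18 (its z), with a sprue stub standing on the middle of its top, 22 (x) x 12 (y) and 26 tall, so 44 overall. Origin: centre of the slab's underside, z up through the stub. In the mould only the stub shows above the mould's face. Not present in every run.
- blue1_mid (a point): centre of the slab of blue1, 9 above its underside; axes as the blank's
- blue2: blue cast resin blank, 65 g or so: a flat slab 70 (its x) x 36 (its y) x 18 (its z), with a sprue stub standing on the middle of its top, 22 (x) x 12 (y) and 26 tall, so 44 overall. Origin: centre of the slab's underside, z up through the stub. In the mould only the stub shows above the mould's face. Not present in every run.
- blue2_mid (a point): centre of the slab of blue2, 9 above its underside; axes as the blank's
- blue3: blue cast resin blank, 65 g or so: a flat slab 70 (its x) x 36 (its y) x 18 (its z), with a sprue stub standing on the middle of its top, 22 (x) x 12 (y) and 26 tall, so 44 overall. Origin: centre of the slab's underside, z up through the stub. In the mould only the stub shows above the mould's face. Not present in every run.
- blue3_mid (a point): centre of the slab of blue3, 9 above its underside; axes as the blank's
- cream1: cream-white cast resin blank, 65 g or so: a flat slab 70 (its x) x 36 (its y) x 18 (its z), with a sprue stub standing on the middle of its top, 22 (x) x 12 (y) and 26 tall, so 44 overall. Origin: centre of the slab's underside, z up through the stub. In the mould only the stub shows above the mould's face. Not present in every run.
- cream1_mid (a point): centre of the slab of cream1, 9 above its underside; axes as the blank's
- cream2: cream-white cast resin blank, 65 g or so: a flat slab 70 (its x) x 36 (its y) x 18 (its z), with a sprue stub standing on the middle of its top, 22 (x) x 12 (y) and 26 tall, so 44 overall. Origin: centre of the slab's underside, z up through the stub. In the mould only the stub shows above the mould's face. Not present in every run.
- cream2_mid (a point): centre of the slab of cream2, 9 above its underside; axes as the blank's
- cream3: cream-white cast resin blank, 65 g or so: a flat slab 70 (its x) x 36 (its y) x 18 (its z), with a sprue stub standing on the middle of its top, 22 (x) x 12 (y) and 26 tall, so 44 overall. Origin: centre of the slab's underside, z up through the stub. In the mould only the stub shows above the mould's face. Not present in every run.
- cream3_mid (a point): centre of the slab of cream3, 9 above its underside; axes as the blank's
- mould: dark steel open mould, fixed to the table: block 200 x 200 x 32 high with six rectangular cavities 18 deep, 74 (x) x 40 (y), centres at x = -47.5 and +47.5, y = -62, 0 and +62 in its frame. A cast blank sits in a cavity with its slab top flush with the mould's face and 2 clear all round, its axes parallel to the mould's. Origin: centre of the underside, on the table.
- unit: grey one-drawer unit, fixed to the table, 320 wide (y), 230 deep, 86 high; its face lies 90 ahead (+x) of its origin and its origin is on the table. The drawer slides out along its -x. The top of the unit carries a dark jar (68 tall) and a flat card box, fixed to it, at least 130 behind its face.
- drawer (a joint): how far the drawer is pulled out, m: 0 fully shut, 0.16 at its stop; about 2 N of friction, stays where it is left. The drawer's front panel (320 wide, 12 thick) tops out 78 above the table. Inside: two open bays side by side, each 132 (x) x 142 (y), walls 22 above their floor (the front panel is the bays' -x wall), all of them clear of the unit when the drawer is at its stop.
- handle (a point): middle of the drawer's horizontal steel handle bar: 10 thick, 110 long along y, held by a post at each end 48 out from the drawer's front, 62 above the table; moves with the drawer; axes as the unit's
- bay_blue (a point): centre of the floor of the bay with blue walls, the +y half of the drawer (left, seen from the robot): 16 above the table, moves with the drawer; axes as the unit's. Inside 132 (x) x 142 (y).
- bay_cream (a point): centre of the floor of the bay with cream walls, the -y half of the drawer (right, seen from the robot): 16 above the table, moves with the drawer; axes as the unit's. Inside 132 (x) x 142 (y).
- bottle: white bottle, 56 across, 150 tall, behind the mould; not part of the job, origin at its underside
- tape: roll of pale yellow tape lying flat, 104 across, 45 high, on the robot's side of the mould; not part of the job, origin at its underside
- brush: brush 160 long, lying behind the mould; not part of the job, origin at its underside
- powerpack: black power pack 65 x 120 x 18 lying on the table at the left; not part of the job, origin at its underside
- engraver: engraving handpiece 170 long lying on the table at the right; not part of the job, origin at its underside
Mind the look-alikes: they are no part of the job. Leave any green or red look-alike of the cream2 alone. Leave any turquoise look-alike of the blue2 alone.

How it is judged:
By the outcome, as a careful person would: the job done as asked, in the order asked, and still so for the second after the job is handed in, with the robot touching nothing.
Of blue1, blue2, blue3, cream1, cream2, cream3 only 3 to 5 are there at a start; the rules pass over those that are not, and their reading is None.
At some moment in a run one of blue1, blue2, blue3, cream1, cream2, cream3 may be knocked a few centimetres aside while the robot is not near it.
Once in a run the grip may slacken for a moment while it holds something.
It also fails if it takes over 210 s, if anything falls off the work surface, if the arm or the gripper's body presses on something with over 40 N, if the wrist force passes 120 N, or if a joint passes its speed limit or range.

## Robot

A 6-joint arm with a two-finger parallel gripper is mounted at the origin on the work surface. World frame = base frame: x ahead of the robot, y to its left, z up, the work surface at z = 0. Lengths are in m, angles in rad, forces in N, time in s.
With the tool pointing down it reaches from about 0.35 to 0.85 m from the base axis. Payload 8.1 kg.
Tool frame: the origin (TCP) lies between the finger pads; the fingertips stand 11 mm ahead of it and the grasp point (between the pads) lies 8 mm behind it (tips_ahead is the z of the fingertips in the tool frame, in m); z points along the fingers, y is the line along which they close (so a half turn about z gives the same grasp; the last joint's range is limited). The gripper opens to 93 mm and grips with 3 to 60 N. Pads are 15 mm wide; open, the fingers measure 128 mm over their backs; the gripper's body (75 mm by 188 mm) begins 65 mm behind the grasp point.
Start: joints at [-1.254, 0.13, 1.488, -0, 1.523, -0.085], TCP at [0.235, -0.552, 0.23] pointing down, gripper open.
Joint ranges: [-2.96, 2.96], [-0.89, 2.26], [0.02, 2.5], [-1.34, 4.48], [0, 2.73], [-2.66, 2.66]. Speed limits (rad/s): [2.39, 2.39, 2.79, 3.14, 3.14, 3.14].

## Interface

Orientations are given as a rotation vector (axis times angle).
In Python, from plant import read_state, read_camera, close_job, tips_ahead gives the robot as it stands. The module is installed in compiled form; this text tells all that it offers.
- The arm moves only by the tool move_arm, never from a script. Its argument "plan" is a list of rows, each a list of 7 numbers: the turn, a rotation vector about the tool's x, y, z in units of 6 degrees (1.0 is 6 degrees), then the shift along the tool's x, y, z in units of 25 mm (1.0 is 25 mm), then the finger opening in mm, from 0 to 93. A call has exactly 10 rows; each row shifts and turns the commanded pose from where the row before left it, along the tool's axes as they then stand; what a row does not reach is not made up. A row lasts 1/10 s, in which the tool goes at most 50 mm and 8.59 degrees, less where a joint would pass 70% of its speed; a pose out of reach is approached as far as the arm can. A call is refused whole if a number of a shift passes 1 or a number of a turn 1, either way. A call with a gripper value outside its range is refused whole. The fingers move at their own pace and stop on an object; "force" is the grip in N (left out, the last holds). Time passes only in rows, so rows that do not move let the fingers close, or fill a call up. It gives the time, the measured TCP pose, the force, the opening and the grip force at its end, in the units of the state.
- read_state(): the state, without advancing time (a new reading comes with each control period).
- read_camera(name): name is "side" or "top" or "wrist"; returns a dict with "frame" (480x640x3 uint8, red, green, blue), "z_map" (480x640 float32, m along the optical axis (not along the pixel's ray), 0 where there is no reading), "fx", "fy", "cx", "cy" (pixels), "rvec" (rotation vector, rad) and "tvec" (3), from world to camera coordinates, as OpenCV has them. Camera axes: x right, y down, z forward; pixel columns grow to the right and rows downward; lengths in m; the calibration is good to about 2 mm. A picture is of the moment at which its call begins.
- close_job(): hands the job in; it is judged then, once.
The state is a dict: "t": time; "q": joint angles; "dq": joint speeds; "joint_torque": joint torques, N m; "tool_pos": TCP position; "orientation": TCP orientation; "force": force on the tool from outside, world axes, zero at the start; "wrist_torque": the same for the moment, N m; "opening": finger opening in m; "gripper_force": force on a finger pad.
Only numpy, scipy, OpenCV 4.12 (cv2) and the standard library are available. Lean on these libraries where they do the work, as an engineer would, in place of code of your own. Each camera call takes 0.05 s, during which the arm holds its last target. There are 200 camera calls.

## Working session

There is one attempt and no reset: what is moved stays moved. The work goes in short steps, Python scripts to look and compute and a tool call to move; the robot and the scene stay as the last step left them, time stands still between calls to the robot, and variables do not carry over. Pictures are saved under pics/ and viewed, at most 14 in all, crops included, and the job is handed in when it is done.

Besides the shell and the picture viewer there is one more tool, called after "Call:" as name([rows], argument=value, ...), one row to a line, values as JSON. move_arm: Moves the arm, as the interface text tells. Its arguments: {"type":"object","properties":{"plan":{"type":"array","items":{"type":"array","items":{"type":"number"}}},"force":{"type":"number"}},"required":["plan"]}

```bash
mkdir -p pics; cat > h.py <<'E'
import numpy as np, cv2
from scipy.spatial.transform import Rotation as R
from plant import *
def cam(n,save=None):
    c=read_camera(n)
    if save: cv2.imwrite('pics/'+save,c['frame'][:,:,::-1])
    return c
def world(c,u,v,z=None):
    Rm=R.from_rotvec(c['rvec']).as_matrix(); t=np.array(c['tvec'])
    d=np.array([(u-c['cx'])/c['fx'],(v-c['cy'])/c['fy'],1.])
    o=-Rm.T@t; dw=Rm.T@d
    s=c['z_map'][int(v),int(u)] if z is None else (z-o[2])/dw[2]
    return o+s*dw
def grid(c):
    Rm=R.from_rotvec(c['rvec']).as_matrix(); t=np.array(c['tvec']).ravel()
    v,u=np.mgrid[:480,:640]; z=c['z_map']
    P=np.stack([(u-c['cx'])/c['fx']*z,(v-c['cy'])/c['fy']*z,z],-1)
    return (P-t)@Rm
def crop(c,u0,v0,u1,v1,k,name):
    f=c['frame'][v0:v1,u0:u1,::-1]
    cv2.imwrite('pics/'+name,cv2.resize(f,None,fx=k,fy=k,interpolation=cv2.INTER_CUBIC))
E
python3 - <<'E'
from h import *
for n in('top','side'):
    c=cam(n,n+'0.png'); print(n,c['fx'],c['rvec'],c['tvec'])
s=read_state(); print(s); print(R.from_rotvec(s['orientation']).as_matrix(),tips_ahead)
E
```

```text
top 494.3165599557581 [ 2.15664949 -2.13080089  0.1754005 ] [-8.19733774e-04  5.66330383e-01  1.21735507e+00]
side 603.173674606937 [-0.05959228  2.73656933 -1.53955808] [0.56187052 0.07069007 1.40347538]
{'t': 0.1, 'q': array([-1.25437998e+00,  1.31106849e-01,  1.48914451e+00, -3.73411931e-06,
        1.52300640e+00, -8.53924001e-02]), 'dq': array([-0.00197819, -0.00137003, -0.0026945 , -0.0015674 ,  0.00012581,
        0.00048259]), 'joint_torque': array([ 1.47878829e-03, -5.61338711e+01, -4.93096340e+01,  7.70340697e-02,
        2.91517563e-02, -1.16393749e-04]), 'tool_pos': array([ 0.23452105, -0.55173688,  0.22869387]), 'orientation': array([-3.07678385e+00, -6.26592680e-01,  3.07113722e-04]), 'force': array([ 0.51332759, -0.64983663, -0.66569817]), 'wrist_torque': array([-0.02290972,  0.0099889 , -0.03666673]), 'gripper_force': 0.0, 'opening': 0.09291135692913201}
[[ 9.20355095e-01  3.91083401e-01 -5.21664888e-04]
 [ 3.91083724e-01 -9.20353747e-01  1.58128736e-03]
 [ 1.38299004e-04 -1.65936053e-03 -9.99998614e-01]] 0.011
```

View pics/top0.png

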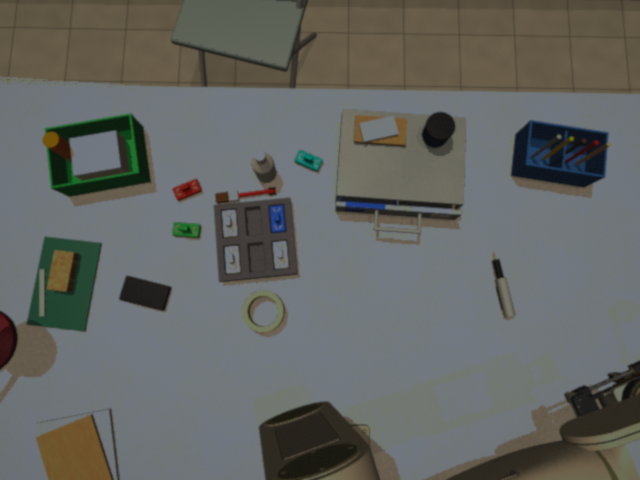

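View pics/side0.png

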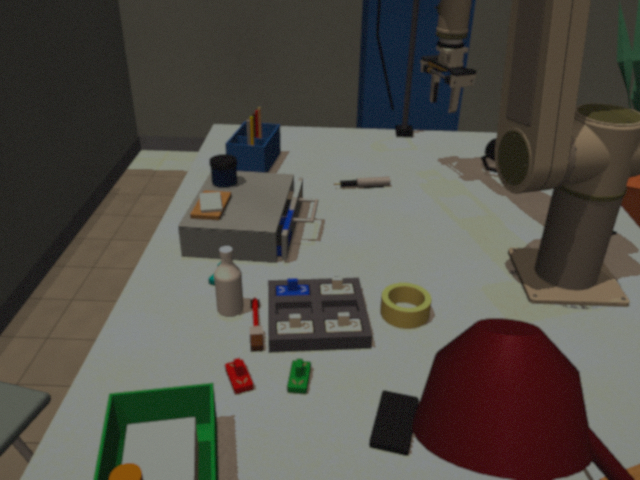

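The top picture shows the mould centred near (256,240), with cream blanks at (230,222), (233,259) and (281,255) and a blue one at (278,218). The two middle cavities are empty. The drawer handle is at (398,228), with the bar's ends at (376,228) and (420,230). The look-alikes all lie outside the mould: red (187,189), green (186,230) and turquoise (309,160). I'll measure with depth and check the colours in a crop.

```bash
cat > meas.py <<'E'
from h import *
def blobs(c,zlo,zhi,box,amin=8):
    G=grid(c); m=(G[...,2]>zlo)&(G[...,2]<zhi)&(c['z_map']>0)
    u0,v0,u1,v1=box; k=np.zeros_like(m); k[v0:v1,u0:u1]=1; m&=k
    n,l,st,ce=cv2.connectedComponentsWithStats(m.astype(np.uint8))
    for i in range(1,n):
        if st[i,4]>=amin:
            P=G[l==i]; w=cv2.minAreaRect((P[:,:2]*1000).astype(np.float32))
            print(ce[i].round(1),st[i,4],'mean',P.mean(0).round(4),'rect',np.round(w[0],1),np.round(w[1],1),round(w[2],1),'rgb',c['frame'][l==i].mean(0).round())
E
python3 - <<'E'
from meas import *
c=cam('top')
print('stubs');blobs(c,.048,.066,(205,190,305,290))
print('mould');blobs(c,.025,.04,(205,190,305,290),100)
print('handle');blobs(c,.05,.075,(360,205,440,245))
print('unit');blobs(c,.08,.095,(320,90,480,245),100)
print('front');blobs(c,.068,.0805,(320,195,480,222),20)
print('bottle');blobs(c,.1,.17,(240,140,285,190))
crop(c,170,90,490,290,2.5,'crop0.png')
E
```

```text
stubs
[275.9 216.2] 45 mean [0.6202 0.1305 0.0587] rect [620.6 130.2] [22.5 10.8] 1.6 rgb [ 32.  60. 122.]
[227.4 221.1] 48 mean [0.6062 0.2532 0.0577] rect [606.5 253. ] [22.1 12.6] 6.1 rgb [106. 111. 118.]
[279.3 253. ] 46 mean [0.5263 0.1197 0.0572] rect [526.5 119.7] [20.9 12. ] 5.4 rgb [109. 114. 120.]
[230.1 258.1] 47 mean [0.5119 0.2424 0.0576] rect [512.3 242.6] [20.4 11.9] 3.6 rgb [107. 111. 117.]
mould
[254.3 239. ] 4719 mean [0.5656 0.187  0.0319] rect [567.1 187. ] [200.7 200.4] 6.4 rgb [72. 71. 74.]
handle
[398.5 220.1] 485 mean [ 0.613  -0.18    0.0647] rect [ 611.4 -181.4] [204.1  59.3] 84.8 rgb [82. 81. 77.]
unit
[401.6 163. ] 8702 mean [ 0.7564 -0.186   0.0861] rect [ 776.6 -186.8] [320.9 232.9] 86.7 rgb [107. 105.  93.]
front
[398.  207.8] 597 mean [ 0.6421 -0.1771  0.0768] rect [ 643.4 -178.2] [315.2  15.9] 86.6 rgb [ 78.  88. 105.]
bottle
[261.2 160.7] 282 mean [0.7447 0.164  0.1239] rect [745.8 164.6] [39.2 45.7] 19.5 rgb [94. 91. 87.]
```

View pics/crop0.png

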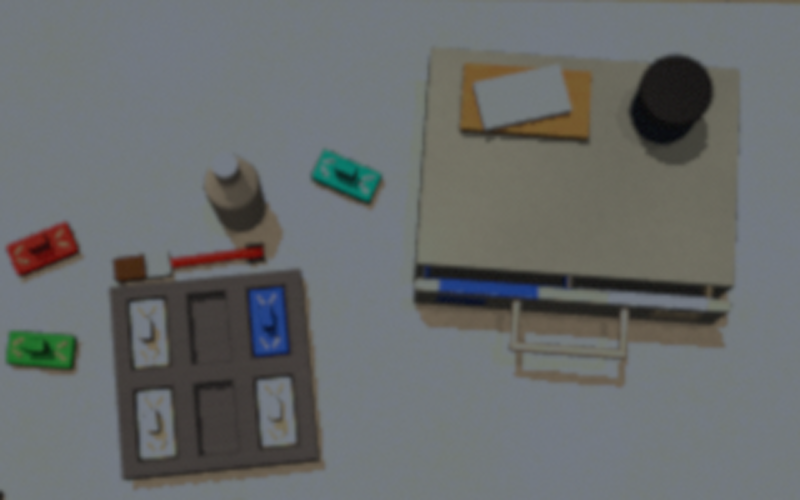

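Confirmed in the crop: a saturated blue blank at (268,321) and cream ones at (148,333), (155,424) and (277,410), all four inside the mould. Turquoise, red and green lie outside. The drawer is slightly open. I'm moving to the handle first.

```bash
cat > go.py <<'E'
import sys
from h import *
# usage: go.py x y z yaw_deg  -> turn & shift in tool units (shift in current axes, and in axes after the turn)
def go(x,y,z,yaw):
    s=read_state(); M=R.from_rotvec(s['orientation']).as_matrix(); a=np.radians(yaw)
    T=np.array([[np.cos(a),np.sin(a),0],[np.sin(a),-np.cos(a),0],[0,0,-1]]).T
    T=np.column_stack([[np.cos(a),np.sin(a),0],[np.sin(a),-np.cos(a),0],[0,0,-1]])
    d=np.array([x,y,z])-s['tool_pos']
    print('t',round(s['t'],2),'pos',s['tool_pos'].round(4),'yaw',np.degrees(np.arctan2(M[1,0],M[0,0])).round(2),'open',round(s['opening']*1e3,1),'grip',round(s['gripper_force'],1),'F',np.round(s['force'],1))
    print('turn units',(np.degrees(R.from_matrix(M.T@T).as_rotvec())/6).round(3),'shift now-axes',(M.T@d/.025).round(3),'after-turn axes',(T.T@d/.025).round(3))
if __name__=='__main__': go(*map(float,sys.argv[1:]))
E
python3 - <<'E'
from h import *
from meas import *
c=cam('top'); G=grid(c); P=G[222:240,365:435].reshape(-1,3)
P=P[(P[:,2]>.058)&(P[:,2]<.075)]
a=np.radians(-3.3); q=np.c_[P[:,0]*np.cos(a)+P[:,1]*np.sin(a),-P[:,0]*np.sin(a)+P[:,1]*np.cos(a),P[:,2]]
h,e=np.histogram(q[:,0],bins=np.arange(.56,.66,.004)); print(h,e.round(3))
b=q[q[:,0]<e[np.argmax(h)]+.012]; print(np.median(b,0),b.min(0),b.max(0),len(b))
E
```

```text
[ 0  0  0  0  0  0  0  0 73 72 46  9 11  9  4  3  0  0  0  0  0  0  0  0] [0.56  0.564 0.568 0.572 0.576 0.58  0.584 0.588 0.592 0.596 0.6   0.604
 0.608 0.612 0.616 0.62  0.624 0.628 0.632 0.636 0.64  0.644 0.648 0.652
 0.656]
[ 0.59730977 -0.14167837  0.06628484] [ 0.5925271  -0.20000189  0.05825625] [ 0.60309434 -0.08098099  0.07435407] 191
```

Call:
move_arm([
  [0,0,0,1,-0.44,0,50],
  [0,0,0,1,-0.44,0,50],
  [0,0,0,1,-0.44,0,50],
  [0,0,0,1,-0.44,0,50],
  [0,0,0,1,-0.44,0,35],
  [0,0,0,1,-0.44,0,35],
  [0,0,0,1,-0.44,0,35],
  [0,0,0,1,-0.44,0,35],
  [0,0,0,1,-0.44,0,35],
  [0,0,0,1,-0.44,0,35],
])

```text
t: 1.2
tool_pos: [0.4223, -0.3522, 0.2295]
orientation: [-3.078, -0.627, 0.0]
force: [-0.3, -0.3, 0.4]
opening: 0.0349
gripper_force: 0.0
```

Call:
move_arm([
  [0,0,-1,0.89,-0.39,0.2,35],
  [0,0,-1,0.93,-0.3,0.2,35],
  [0,0,-1,0.95,-0.2,0.2,35],
  [0,0,-1,0.97,-0.1,0.2,35],
  [0,0,-1,0.97,0,0.2,35],
  [0,0,-1,0.97,0.1,0.2,35],
  [0,0,-1,0.95,0.2,0.2,35],
  [0,0,-1,0.92,0.3,0.2,35],
  [0,0,-1,0.89,0.4,0.2,35],
  [0,0,-1,0.84,0.49,0.2,35],
])

```text
t: 2.2
tool_pos: [0.5883, -0.1747, 0.1792]
orientation: [-2.348, -2.087, 0.0]
force: [0.2, -0.5, -0.5]
opening: 0.0348
gripper_force: 0.0
```

```bash
python3 go.py 0.5884 -0.1747 0.054 86.7
```

```text
t 2.2 pos [ 0.5883 -0.1747  0.1792] yaw 83.27 open 34.8 grip 0.0 F [ 0.2 -0.5 -0.5]
turn units [-0.004 -0.001 -0.572] shift now-axes [1.000e-03 5.000e-03 5.006e+00] after-turn axes [1.000e-03 3.000e-03 5.006e+00]
```

Call:
move_arm([
  [0,0,-0.57,0,0,0.6,35],
  [0,0,0,0,0,0.7,35],
  [0,0,0,0,0,0.7,35],
  [0,0,0,0,0,0.7,35],
  [0,0,0,0,0,0.7,35],
  [0,0,0,0,0,0.6,35],
  [0,0,0,0,0,0.6,35],
  [0,0,0,0,0,0.4,35],
  [0,0,0,0,0,0,35],
  [0,0,0,0,0,0,35],
])

```text
t: 3.2
tool_pos: [0.588, -0.1757, 0.0549]
orientation: [2.289, 2.151, 0.0]
force: [0.3, 0.6, 0.1]
opening: 0.0348
gripper_force: 0.0
```

Call:
move_arm([
  [0,0,0,0,0,0,5],
  [0,0,0,0,0,0,5],
  [0,0,0,0,0,0,5],
  [0,0,0,0,0,0,5],
  [0,0,0,0,0,0,5],
  [0,0,0,0,0,0,5],
  [0,0,0,0,0,0,5],
  [0,0,0,0,0,0,5],
  [0,0,0,0,0,0,5],
  [0,0,0,0,0,0,5],
], force=30)

```text
t: 4.2
tool_pos: [0.5885, -0.1758, 0.0554]
orientation: [2.288, 2.151, 0.001]
force: [2.6, -0.7, 5.3]
opening: 0.0091
gripper_force: 30.0
```

Call:
move_arm([
  [0,0,0,0,-0.3,0,5],
  [0,0,0,0,-0.6,0,5],
  [0,0,0,0,-0.6,0,5],
  [0,0,0,0,-0.6,0,5],
  [0,0,0,0,-0.6,0,5],
  [0,0,0,0,-0.6,0,5],
  [0,0,0,0,-0.6,0,5],
  [0,0,0,0,-0.6,0,5],
  [0,0,0,0,-0.5,0,5],
  [0,0,0,0,0,0,5],
])

```text
t: 5.2
tool_pos: [0.4618, -0.1683, 0.0553]
orientation: [2.289, 2.151, -0.001]
force: [-2.0, -1.5, 9.0]
opening: 0.009
gripper_force: 30.0
```

Call:
move_arm([
  [0,0,0,0,-0.1,0,5],
  [0,0,0,0,-0.1,0,5],
  [0,0,0,0,-0.1,0,5],
  [0,0,0,0,-0.1,0,5],
  [0,0,0,0,0,0,5],
  [0,0,0,0,0,0,5],
  [0,0,0,0,0,0,5],
  [0,0,0,0,0,0,5],
  [0,0,0,0,0,0,5],
  [0,0,0,0,0,0,5],
])

```text
t: 6.2
tool_pos: [0.453, -0.1674, 0.0548]
orientation: [2.289, 2.151, -0.0]
force: [0.2, -1.0, 6.1]
opening: 0.0089
gripper_force: 30.0
```

Call:
move_arm([
  [0,0,0,0,-0.12,0,5],
  [0,0,0,0,-0.12,0,5],
  [0,0,0,0,-0.12,0,5],
  [0,0,0,0,-0.12,0,5],
  [0,0,0,0,0,0,5],
  [0,0,0,0,0,0,5],
  [0,0,0,0,0,0,5],
  [0,0,0,0,0,0,5],
  [0,0,0,0,0,0,5],
  [0,0,0,0,0,0,5],
])

```text
t: 7.2
tool_pos: [0.4443, -0.1669, 0.0549]
orientation: [2.285, 2.147, 0.007]
force: [21.6, -4.8, -12.4]
opening: 0.0092
gripper_force: 30.0
```

The 21 N means the drawer is at its stop. I'll release and rise.

Call:
move_arm([
  [0,0,0,0,0,0,35],
  [0,0,0,0,0,0,35],
  [0,0,0,0,0,0,35],
  [0,0,0,0,0,0,35],
  [0,0,0,0,0,0,35],
  [0,0,0,0,0,-0.5,35],
  [0,0,0,0,0,-1,35],
  [0,0,0,0,0,-1,35],
  [0,0,0,0,0,-1,35],
  [0,0,0,0,0,-1,35],
])

```text
t: 8.2
tool_pos: [0.441, -0.1664, 0.1692]
orientation: [2.289, 2.151, 0.0]
force: [1.0, -0.4, 0.8]
opening: 0.0349
gripper_force: 0.0
```

```bash
python3 - <<'E'
from meas import *
c=cam('top','top1.png')
print('stubs');blobs(c,.048,.066,(205,190,305,290))
G=grid(c)
a=np.radians(-3.3)
ux=G[...,0]*np.cos(a)+G[...,1]*np.sin(a); uy=-G[...,0]*np.sin(a)+G[...,1]*np.cos(a); z=G[...,2]
# profile along ux in the bays
for y0 in (-.07,-.21):
    m=(abs(uy-y0)<.004)&(ux>.44)&(ux<.72)
    o=np.argsort(ux[m]); print([(round(float(p),3),round(float(q),3)) for p,q in zip(ux[m][o],z[m][o])][::2])
m=(abs(ux-.60)<.004)&(uy>-.33)&(uy<.05); o=np.argsort(uy[m]); print([(round(float(p),3),round(float(q),3)) for p,q in zip(uy[m][o],z[m][o])][::2])
crop(c,200,150,480,330,2.8,'crop1.png')
E
python3 go.py 0.45 0.0 0.2 6.5
```

```text
stubs
[276.  216.3] 46 mean [0.6202 0.1306 0.0575] rect [620.6 130.4] [22.6 10.5] 1.8 rgb [ 34.  63. 129.]
[227.4 221. ] 47 mean [0.6063 0.2531 0.0578] rect [606.7 253.5] [22.6 12.1] 4.8 rgb [113. 118. 125.]
[279.3 253. ] 46 mean [0.5263 0.1198 0.0569] rect [526.6 119.7] [20.8 12.1] 4.9 rgb [117. 122. 128.]
[230.1 258. ] 46 mean [0.5121 0.2426 0.0576] rect [512.1 242.7] [20.7 11.9] 5.0 rgb [115. 120. 126.]
[(0.44, 0.591), (0.44, 0.591), (0.44, 0.536), (0.44, 0.554), (0.44, 0.497), (0.441, 0.004), (0.441, 0.56), (0.441, 0.557), (0.441, 0.592), (0.442, 0.588), (0.442, 0.0), (0.442, 0.564), (0.443, 0.559), (0.443, 0.592), (0.443, 0.59), (0.443, 0.572), (0.444, 0.549), (0.444, 0.0), (0.444, 0.527), (0.444, 0.592), (0.444, -0.003), (0.445, 0.591), (0.445, 0.536), (0.445, 0.566), (0.446, 0.544), (0.446, 0.557), (0.446, 0.59), (0.446, 0.002), (0.447, 0.55), (0.447, 0.0), (0.447, 0.56), (0.448, 0.557), (0.448, 0.587), (0.448, 0.566), (0.448, 0.566), (0.449, 0.59), (0.449, 0.007), (0.449, 0.573), (0.45, 0.568), (0.45, 0.535), (0.45, 0.518), (0.45, 0.559), (0.451, 0.587), (0.451, 0.569), (0.45
[... 7031 characters left out ...]
6), (-0.004, 0.016), (-0.002, 0.015), (-0.002, 0.014), (0.001, 0.017), (0.003, 0.015), (0.003, 0.019), (0.006, 0.034), (0.007, 0.04), (0.008, -0.002), (0.01, -0.0), (0.011, -0.003), (0.013, -0.003), (0.016, 0.001), (0.016, 0.003), (0.019, 0.001), (0.021, 0.001), (0.024, -0.004), (0.024, -0.003), (0.027, 0.004), (0.029, 0.0), (0.032, 0.003), (0.034, -0.004), (0.035, 0.002), (0.037, 0.002), (0.039, -0.005), (0.04, 0.006), (0.042, -0.0), (0.043, -0.001), (0.045, -0.002), (0.048, 0.002), (0.048, 0.003)]
t 8.25 pos [ 0.4432 -0.1675  0.1739] yaw 86.44 open 35.1 grip 0.0 F [ 1.5 -1.4  3.5]
turn units [ 0.068 -0.021 13.324] shift now-axes [ 6.7   -0.137 -1.061] after-turn axes [ 1.029 -6.624 -1.042]
```

View pics/crop1.png

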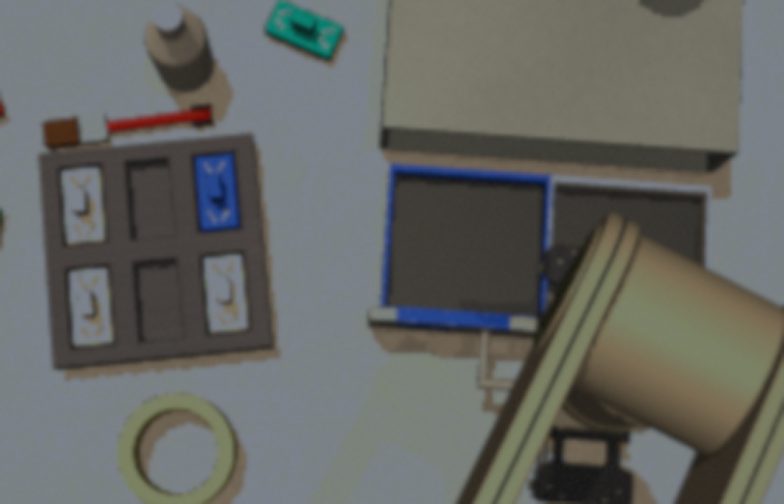

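The drawer is fully out. The blue bay spans crop (390–548, 175–315), and the cream bay is to its right, partly hidden by the arm. The blue blank in the mould is at crop (215,192). I'm going there first.

Call:
move_arm([
  [0,0,1,0.89,0.46,-0.1,30],
  [0,0,1,0.93,0.36,-0.1,30],
  [0,0,1,0.97,0.26,-0.1,30],
  [0,0,1,0.99,0.16,-0.1,30],
  [0,0,1,1,0.05,-0.1,30],
  [0,0,1,1,-0.05,-0.1,30],
  [0,0,1,0.99,-0.16,-0.1,30],
  [0,0,1,0.97,-0.26,-0.1,30],
  [0,0,1,0.93,-0.36,-0.1,30],
  [0,0,1,0.89,-0.45,-0.1,30],
])

```text
t: 9.25
tool_pos: [0.5689, 0.0499, 0.1931]
orientation: [3.06, 0.712, 0.001]
force: [0.3, -0.2, 0.8]
opening: 0.0299
gripper_force: 0.0
```

```bash
python3 go.py 0.6205 0.1303 0.14 6.5
```

```text
t 9.25 pos [0.5689 0.0499 0.1931] yaw 26.2 open 29.9 grip 0.0 F [ 0.3 -0.2  0.8]
turn units [ 2.000e-03 -4.000e-03  3.283e+00] shift now-axes [ 3.269 -1.976  2.125] after-turn axes [ 2.413 -2.962  2.125]
```

Call:
move_arm([
  [0,0,0.82,0,0,0,30],
  [0,0,0.82,0,0,0,30],
  [0,0,0.82,0,0,0,30],
  [0,0,0.82,0,0,0,30],
  [0,0,0,0.8,-0.98,0.5,30],
  [0,0,0,0.8,-0.98,0.5,30],
  [0,0,0,0.8,-0.98,0.5,30],
  [0,0,0,0,0,0.5,30],
  [0,0,0,0,0,0,30],
  [0,0,0,0,0,0,30],
])

```text
t: 10.25
tool_pos: [0.6189, 0.1283, 0.1423]
orientation: [3.136, 0.185, -0.001]
force: [0.1, -0.3, 0.7]
opening: 0.0303
gripper_force: 0.0
```

```bash
python3 go.py 0.6205 0.1303 0.046 6.5; python3 - <<'E'
from meas import *
c=cam('wrist','w0.png')
G=grid(c); m=(G[...,2]>.05)&(G[...,2]<.063)&(abs(G[...,0]-.62)<.04)&(abs(G[...,1]-.13)<.04)
P=G[m]; print(len(P),P.mean(0), cv2.minAreaRect((P[:,:2]*1000).astype(np.float32)))
E
```

```text
t 10.25 pos [0.6189 0.1283 0.1423] yaw 6.75 open 30.3 grip 0.0 F [ 0.1 -0.3  0.7]
turn units [0.003 0.009 0.041] shift now-axes [ 0.075 -0.074  3.852] after-turn axes [ 0.071 -0.073  3.853]
553 [0.62479679 0.13164091 0.05759804] ((623.8968505859375, 131.5578155517578), (21.965295791625977, 11.179657936096191), 6.592255592346191)
```

View pics/w0.png

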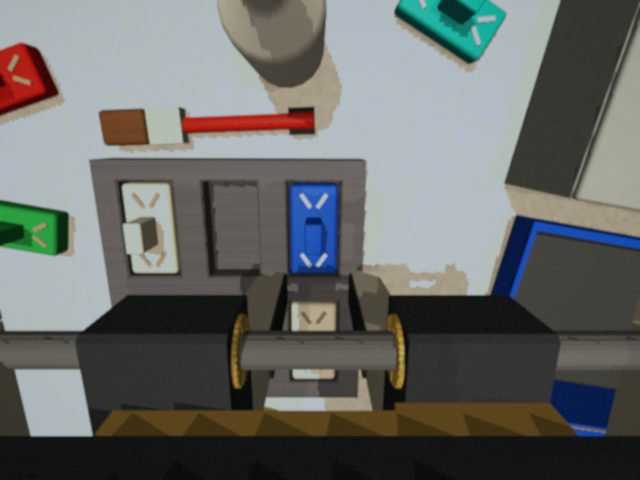

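The blue stub is at (314,235), clear between the fingers' lines, with the bottle behind it. I'm descending and gripping.

Call:
move_arm([
  [0,0,0.04,0.14,-0.09,0.6,30],
  [0,0,0,0,0,0.6,30],
  [0,0,0,0,0,0.6,30],
  [0,0,0,0,0,0.6,30],
  [0,0,0,0,0,0.6,30],
  [0,0,0,0,0,0.5,30],
  [0,0,0,0,0,0.37,30],
  [0,0,0,0,0,0,30],
  [0,0,0,0,0,0,30],
  [0,0,0,0,0,0,30],
])

```text
t: 11.3
tool_pos: [0.6229, 0.1317, 0.0456]
orientation: [-3.136, -0.179, -0.001]
force: [-0.9, 0.3, -0.1]
opening: 0.0302
gripper_force: 0.0
```

Call:
move_arm([
  [0,0,0,0,0,0,5],
  [0,0,0,0,0,0,5],
  [0,0,0,0,0,0,5],
  [0,0,0,0,0,0,5],
  [0,0,0,0,0,0,5],
  [0,0,0,0,0,0,5],
  [0,0,0,0,0,0,5],
  [0,0,0,0,0,0,5],
  [0,0,0,0,0,0,5],
  [0,0,0,0,0,0,5],
], force=35)

```text
t: 12.3
tool_pos: [0.6228, 0.1317, 0.0455]
orientation: [-3.136, -0.179, -0.0]
force: [-0.1, 0.6, 1.7]
opening: 0.0117
gripper_force: 35.0
```

Call:
move_arm([
  [0,0,0,0,0,-0.2,5],
  [0,0,0,0,0,-0.4,5],
  [0,0,0,0,0,-0.5,5],
  [0,0,0,0,0,-0.6,5],
  [0,0,0,0,0,-0.7,5],
  [0,0,0,0,0,-0.7,5],
  [0,0,0,0,0,-0.7,5],
  [0,0,0,0,0,-0.7,5],
  [0,0,0,0,0,-0.5,5],
  [0,0,0,0,0,0,5],
])

```text
t: 13.3
tool_pos: [0.6244, 0.1319, 0.1741]
orientation: [-3.136, -0.179, -0.008]
force: [0.5, 0.6, 0.8]
opening: 0.0117
gripper_force: 35.0
```

```bash
python3 go.py 0.5731 -0.1002 0.17 -3.3
```

```text
t 13.3 pos [0.6244 0.1319 0.1741] yaw 6.52 open 11.7 grip 35.0 F [0.5 0.6 0.8]
turn units [-0.005 -0.051  1.637] shift now-axes [-3.094  8.99   0.148] after-turn axes [-1.514  9.386  0.165]
```

Call:
move_arm([
  [0,0,0.82,-0.1,0.4,0,5],
  [0,0,0.82,-0.15,0.7,0,5],
  [0,0,0,-0.15,1,0,5],
  [0,0,0,-0.15,1,0,5],
  [0,0,0,-0.15,1,0,5],
  [0,0,0,-0.15,1,0,5],
  [0,0,0,-0.15,1,0,5],
  [0,0,0,-0.15,1,0,5],
  [0,0,0,-0.15,1,0,5],
  [0,0,0,-0.15,0.8,0,5],
])

```text
t: 14.3
tool_pos: [0.576, -0.0904, 0.1696]
orientation: [-3.14, 0.092, 0.002]
force: [-0.1, 1.1, -0.6]
opening: 0.0119
gripper_force: 35.0
```

```bash
python3 go.py 0.5731 -0.1002 0.048 -3.3; python3 - <<'E'
from meas import *
cam('wrist','w1.png')
E
```

```text
t 14.3 pos [ 0.576  -0.0904  0.1696] yaw -3.35 open 11.9 grip 35.0 F [-0.1  1.1 -0.6]
turn units [-0.     0.011 -0.008] shift now-axes [-0.087  0.399  4.864] after-turn axes [-0.093  0.399  4.864]
```

View pics/w1.png

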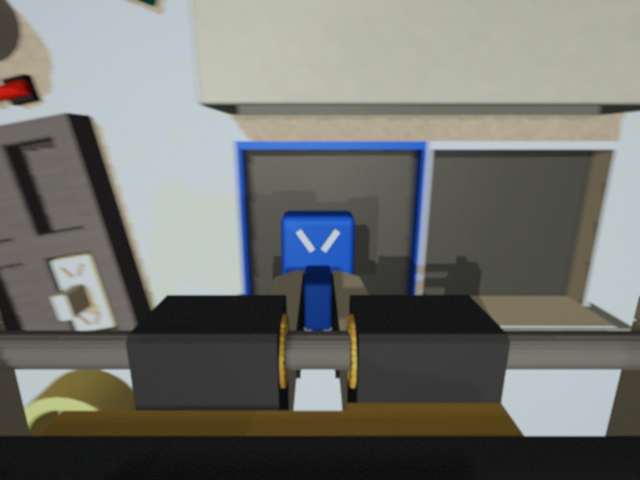

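The blue slab hangs square in the gripper at (318,240), over the blue bay (240–420, 145–300). I'm lowering it.

Call:
move_arm([
  [0,0,0,-0.05,0.2,0,5],
  [0,0,0,-0.04,0.2,0.5,5],
  [0,0,0,0,0,0.7,5],
  [0,0,0,0,0,0.7,5],
  [0,0,0,0,0,0.7,5],
  [0,0,0,0,0,0.7,5],
  [0,0,0,0,0,0.6,5],
  [0,0,0,0,0,0.5,5],
  [0,0,0,0,0,0.3,5],
  [0,0,0,0,0,0.12,5],
])

```text
t: 15.35
tool_pos: [0.5735, -0.0987, 0.0488]
orientation: [-3.14, 0.091, 0.002]
force: [-0.8, -0.1, -0.2]
opening: 0.012
gripper_force: 35.0
```

```bash
python3 go.py 0.5731 -0.1002 0.0475 -3.3
```

```text
t 15.35 pos [ 0.5735 -0.0987  0.0488] yaw -3.31 open 12.0 grip 35.0 F [-0.8 -0.1 -0.2]
turn units [-0.003  0.013 -0.002] shift now-axes [-0.012  0.061  0.051] after-turn axes [-0.012  0.061  0.051]
```

Call:
move_arm([
  [0,0,0,0,0,0.04,5],
  [0,0,0,0,0,0,5],
  [0,0,0,0,0,0,30],
  [0,0,0,0,0,0,30],
  [0,0,0,0,0,0,30],
  [0,0,0,0,0,-0.3,30],
  [0,0,0,0,0,-0.7,30],
  [0,0,0,0,0,-1,30],
  [0,0,0,0,0,-1,30],
  [0,0,0,0,0,-1,30],
])

```text
t: 16.35
tool_pos: [0.574, -0.099, 0.1505]
orientation: [3.14, -0.091, 0.001]
force: [1.1, 0.1, 0.2]
opening: 0.0302
gripper_force: 0.0
```

```bash
cat >> meas.py <<'E'
def stubs():
    c=cam('top'); print('mould'); blobs(c,.048,.066,(205,190,305,290)); print('drawer'); blobs(c,.05,.072,(340,165,465,205)); return c
E
python3 go.py 0.527 0.120 0.14 6.5; python3 -c "
from meas import *
stubs()"
```

```text
t 16.35 pos [ 0.574  -0.099   0.1505] yaw -3.32 open 30.2 grip 0.0 F [1.1 0.1 0.2]
turn units [ 1.000e-03 -4.000e-03 -1.637e+00] shift now-axes [-2.384 -8.635  0.42 ] after-turn axes [-0.876 -8.915  0.422]
mould
[227.5 221. ] 50 mean [0.6065 0.253  0.0572] rect [606.5 253.4] [21.6 12.2] 4.3 rgb [111. 116. 122.]
[279.3 253.1] 45 mean [0.526  0.1196 0.0578] rect [526.4 119.7] [20.5 12. ] 4.7 rgb [115. 120. 127.]
[230.1 258. ] 46 mean [0.5121 0.2425 0.0579] rect [512.1 242.4] [20.8 11.4] 2.5 rgb [113. 118. 125.]
drawer
```

Call:
move_arm([
  [0,0,-0.82,-0.05,-0.4,0,30],
  [0,0,-0.82,-0.05,-0.75,0,30],
  [0,0,0,-0.1,-1,0,30],
  [0,0,0,-0.1,-1,0,30],
  [0,0,0,-0.1,-1,0,30],
  [0,0,0,-0.1,-1,0,30],
  [0,0,0,-0.1,-1,0,30],
  [0,0,0,-0.1,-1,0,30],
  [0,0,0,-0.1,-1,0,30],
  [0,0,0,-0.1,-0.8,0,30],
])

```text
t: 17.4
tool_pos: [0.5293, 0.1226, 0.1494]
orientation: [-3.136, -0.179, -0.001]
force: [1.2, -0.0, -0.5]
opening: 0.03
gripper_force: 0.0
```

```bash
python3 go.py 0.528 0.1207 0.0455 6.5; python3 -c "
from meas import *
blobs(cam('top'),.05,.072,(340,165,465,205))"
```

```text
t 17.4 pos [0.5293 0.1226 0.1494] yaw 6.55 open 30.0 grip 0.0 F [ 1.2 -0.  -0.5]
turn units [-0.002 -0.007  0.008] shift now-axes [-0.064  0.07   4.155] after-turn axes [-0.061  0.069  4.155]
```

Call:
move_arm([
  [0,0,0,-0.06,0.07,0.5,30],
  [0,0,0,0,0,0.7,30],
  [0,0,0,0,0,0.7,30],
  [0,0,0,0,0,0.7,30],
  [0,0,0,0,0,0.7,30],
  [0,0,0,0,0,0.5,30],
  [0,0,0,0,0,0.35,30],
  [0,0,0,0,0,0,30],
  [0,0,0,0,0,0,30],
  [0,0,0,0,0,0,5],
])

```text
t: 18.45
tool_pos: [0.5286, 0.1192, 0.0455]
orientation: [3.137, 0.179, 0.001]
force: [-0.4, -0.3, -0.2]
opening: 0.0258
gripper_force: 0.0
```

Call:
move_arm([
  [0,0,0,0,0,0,5],
  [0,0,0,0,0,0,5],
  [0,0,0,0,0,0,5],
  [0,0,0,0,0,0,5],
  [0,0,0,0,0,0,5],
  [0,0,0,0,0,0,5],
  [0,0,0,0,0,0,5],
  [0,0,0,0,0,0,5],
  [0,0,0,0,0,0,5],
  [0,0,0,0,0,0,5],
], force=35)

```text
t: 19.45
tool_pos: [0.5285, 0.1194, 0.0454]
orientation: [-3.136, -0.179, -0.001]
force: [-0.7, 0.2, 5.3]
opening: 0.0116
gripper_force: 35.0
```

```bash
sed -i 's/(340,165,465,205)/(335,205,470,262)/' meas.py; python3 go.py 0.562 -0.2934 0.17 -3.3; python3 -c "
from meas import *
stubs()"
```

```text
t 19.45 pos [0.5285 0.1194 0.0454] yaw 6.52 open 11.6 grip 35.0 F [-0.7  0.2  5.3]
turn units [-1.000e-03 -4.000e-03  1.637e+00] shift now-axes [-0.54  16.557 -4.984] after-turn axes [ 2.29  16.407 -4.983]
mould
drawer
[458.1 206. ] 8 mean [ 0.6528 -0.3338  0.0589] rect [ 652.6 -334.2] [7.6 3.4] 59.1 rgb [42. 41. 37.]
[367.  235.9] 44 mean [ 0.5723 -0.1005  0.0598] rect [ 572.  -100.6] [21.4 10.9] 0.7 rgb [ 30.  61. 127.]
```

Call:
move_arm([
  [0,0,0,0,0,-0.2,5],
  [0,0,0,0,0,-0.4,5],
  [0,0,0,0,0,-0.5,5],
  [0,0,0,0,0,-0.6,5],
  [0,0,0,0,0,-0.7,5],
  [0,0,0.82,0,0.4,-0.6,5],
  [0,0,0.82,0,0.8,-0.6,5],
  [0,0,0,0.1,1,-0.5,5],
  [0,0,0,0.1,1,-0.5,5],
  [0,0,0,0.1,1,-0.4,5],
])

```text
t: 20.5
tool_pos: [0.5337, 0.0132, 0.1726]
orientation: [3.14, -0.09, 0.004]
force: [0.6, 0.7, -0.7]
opening: 0.012
gripper_force: 35.0
```

```bash
python3 go.py 0.562 -0.2934 0.17 -3.3; python3 -c "
from meas import *
stubs()"
```

```text
t 20.5 pos [0.5337 0.0132 0.1726] yaw -3.3 open 12.0 grip 35.0 F [ 0.6  0.7 -0.7]
turn units [ 0.    -0.023  0.   ] shift now-axes [ 1.837 12.179  0.111] after-turn axes [ 1.838 12.179  0.106]
mould
[227.5 220.9] 51 mean [0.6067 0.253  0.0567] rect [606.8 253.6] [21.8 12.9] 0.9 rgb [111. 116. 122.]
[230.1 258.1] 47 mean [0.512  0.2424 0.0576] rect [512.2 242.7] [20.8 11.8] 6.7 rgb [113. 117. 124.]
drawer
[458.6 205.9] 9 mean [ 0.6529 -0.3346  0.0598] rect [ 653.2 -334.5] [7.5 2.8] 70.0 rgb [45. 44. 40.]
[369.  235.5] 8 mean [ 0.5735 -0.1057  0.0592] rect [ 573.3 -105.8] [17.4  0.4] 1.3 rgb [ 27.  57. 118.]
```

Call:
move_arm([
  [0,0,0,0.18,1,0,5],
  [0,0,0,0.18,1,0,5],
  [0,0,0,0.18,1,0,5],
  [0,0,0,0.18,1,0,5],
  [0,0,0,0.18,1,0,5],
  [0,0,0,0.18,1,0,5],
  [0,0,0,0.18,1,0,5],
  [0,0,0,0.18,1,0,5],
  [0,0,0,0.18,1,0,5],
  [0,0,0,0.18,1,0,5],
])

```text
t: 21.55
tool_pos: [0.5638, -0.2391, 0.1715]
orientation: [3.14, -0.091, 0.002]
force: [-0.1, -0.6, -0.6]
opening: 0.0118
gripper_force: 35.0
```

```bash
python3 go.py 0.562 -0.2934 0.048 -3.3
```

```text
t 21.55 pos [ 0.5638 -0.2391  0.1715] yaw -3.32 open 11.8 grip 35.0 F [-0.1 -0.6 -0.6]
turn units [ 0.004 -0.01  -0.004] shift now-axes [0.047 2.17  4.94 ] after-turn axes [0.052 2.172 4.939]
```

Call:
move_arm([
  [0,0,0,0.05,0.8,0,5],
  [0,0,0,0,0.7,0,5],
  [0,0,0,0,0.4,0.5,5],
  [0,0,0,0,0,0.7,5],
  [0,0,0,0,0,0.7,5],
  [0,0,0,0,0,0.7,5],
  [0,0,0,0,0,0.3,5],
  [0,0,0,0,0,0,5],
  [0,0,0,0,0,0,5],
  [0,0,0,0,0,0,5],
])

```text
t: 22.55
tool_pos: [0.5628, -0.2859, 0.0989]
orientation: [3.139, -0.091, 0.003]
force: [-0.1, -0.2, -0.6]
opening: 0.0118
gripper_force: 35.0
```

```bash
python3 go.py 0.562 -0.2934 0.048 -3.3;  python3 -c "
from meas import *
cam('wrist','w2.png')"
```

```text
t 22.55 pos [ 0.5628 -0.2859  0.0989] yaw -3.31 open 11.8 grip 35.0 F [-0.1 -0.2 -0.6]
turn units [ 0.008 -0.016 -0.002] shift now-axes [-0.017  0.301  2.036] after-turn axes [-0.013  0.303  2.036]
```

View pics/w2.png

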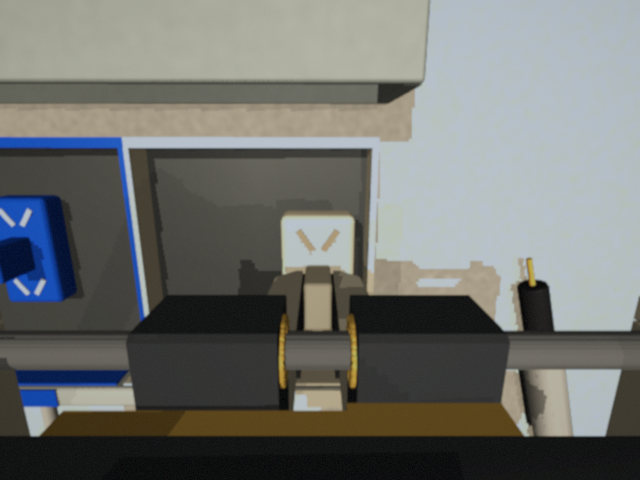

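The slab is inside the right wall, with its edge at px 354 against the wall at 370. I'll shift it 4 mm more and lower it.

Call:
move_arm([
  [0,0,0,0,0.17,0,5],
  [0,0,0,0,0,0.5,5],
  [0,0,0,0,0,0.5,5],
  [0,0,0,0,0,0.4,5],
  [0,0,0,0,0,0.3,5],
  [0,0,0,0,0,0.2,5],
  [0,0,0,0,0,0.1,5],
  [0,0,0,0,0,0.04,5],
  [0,0,0,0,0,0,5],
  [0,0,0,0,0,0,5],
])

```text
t: 23.6
tool_pos: [0.5625, -0.2898, 0.0475]
orientation: [3.14, -0.091, 0.002]
force: [0.2, 2.3, 4.7]
opening: 0.0116
gripper_force: 35.0
```

```bash
python3 go.py 0.562 -0.2904 0.048 -3.3
```

```text
t 23.6 pos [ 0.5625 -0.2898  0.0475] yaw -3.31 open 11.6 grip 35.0 F [0.2 2.3 4.7]
turn units [ 0.003 -0.013 -0.001] shift now-axes [-0.019  0.024 -0.021] after-turn axes [-0.019  0.024 -0.021]
```

Call:
move_arm([
  [0,0,0,0,0,0,28],
  [0,0,0,0,0,0,28],
  [0,0,0,0,0,0,28],
  [0,0,0,0,0,-0.3,28],
  [0,0,0,0,0,-0.7,28],
  [0,0,0,0,0,-1,28],
  [0,0,0,0,0,-1,28],
  [0,0,0,0,-0.3,-1,28],
  [0,0,0,0,-0.7,-0.5,28],
  [0,0,0,0,-1,-0.2,28],
])

```text
t: 24.6
tool_pos: [0.5658, -0.2402, 0.1675]
orientation: [3.138, -0.093, 0.006]
force: [0.6, -0.3, 0.5]
opening: 0.0279
gripper_force: 0.0
```

```bash
python3 go.py 0.513 0.2430 0.15 6.5; python3 -c "
from meas import *
stubs()"
```

```text
t 24.6 pos [ 0.5658 -0.2402  0.1675] yaw -3.4 open 27.9 grip 0.0 F [ 0.6 -0.3  0.5]
turn units [ 0.021 -0.037 -1.651] shift now-axes [ -3.258 -19.169   0.65 ] after-turn axes [  0.09  -19.442   0.7  ]
mould
[227.3 220.8] 46 mean [0.6071 0.2537 0.0566] rect [606.1 254. ] [12.3 21.7] 87.6 rgb [116. 122. 129.]
[230.1 258.1] 46 mean [0.512  0.2425 0.0581] rect [512.4 242.7] [20.7 10.9] 6.2 rgb [116. 121. 128.]
drawer
[367.  235.3] 46 mean [ 0.5738 -0.1006  0.0597] rect [ 574.  -100.5] [11.  21.8] 89.4 rgb [ 27.  58. 125.]
[441.8 243.3] 29 mean [ 0.5557 -0.2894  0.0594] rect [ 555.4 -289.5] [12.3 11.1] 2.2 rgb [104. 107. 104.]
```

Call:
move_arm([
  [0,0,-0.83,0,-1,0.05,28],
  [0,0,-0.82,0,-1,0.05,28],
  [0,0,0,0,-1,0.05,28],
  [0,0,0,0,-1,0.05,28],
  [0,0,0,0,-1,0.05,28],
  [0,0,0,0,-1,0.05,28],
  [0,0,0,0,-1,0.05,28],
  [0,0,0,0,-1,0.05,28],
  [0,0,0,0,-1,0.05,28],
  [0,0,0,0,-1,0.05,28],
])

```text
t: 25.65
tool_pos: [0.5418, 0.0106, 0.1518]
orientation: [-3.136, -0.181, -0.0]
force: [-0.2, 0.7, 0.3]
opening: 0.0282
gripper_force: 0.0
```

```bash
python3 go.py 0.513 0.2430 0.0455 6.5
```

```text
t 25.65 pos [0.5418 0.0106 0.1518] yaw 6.61 open 28.2 grip 0.0 F [-0.2  0.7  0.3]
turn units [-0.002 -0.     0.019] shift now-axes [-0.076 -9.367  4.256] after-turn axes [-0.094 -9.368  4.254]
```

Call:
move_arm([
  [0,0,0,-0.05,-1,0,28],
  [0,0,0,-0.04,-1,0,28],
  [0,0,0,0,-1,0,28],
  [0,0,0,0,-1,0,28],
  [0,0,0,0,-1,0,28],
  [0,0,0,0,-1,0,28],
  [0,0,0,0,-1,0,28],
  [0,0,0,0,-1,0,28],
  [0,0,0,0,-0.8,0,28],
  [0,0,0,0,-0.3,0,28],
])

```text
t: 26.65
tool_pos: [0.5131, 0.2367, 0.1518]
orientation: [-3.136, -0.184, 0.0]
force: [0.3, -1.1, 0.3]
opening: 0.0279
gripper_force: 0.0
```

```bash
python3 go.py 0.513 0.2430 0.0455 6.5; python3 - <<'E'
from meas import *
c=cam('wrist','w3.png')
G=grid(c); m=(G[...,2]>.05)&(G[...,2]<.063)&(abs(G[...,0]-.513)<.04)&(abs(G[...,1]-.243)<.03)
P=G[m]; print(len(P), len(P) and cv2.minAreaRect((P[:,:2]*1000).astype(np.float32)))
E
```

```text
t 26.65 pos [0.5131 0.2367 0.1518] yaw 6.71 open 27.9 grip 0.0 F [ 0.3 -1.1  0.3]
turn units [-0.005  0.001  0.035] shift now-axes [ 0.025 -0.249  4.254] after-turn axes [ 0.023 -0.251  4.253]
521 ((515.4877319335938, 244.13177490234375), (21.852508544921875, 11.678078651428223), 5.948901653289795)
```

Call:
move_arm([
  [0,0,0.03,0.03,-0.18,0.5,28],
  [0,0,0,0,0,0.7,28],
  [0,0,0,0,0,0.7,28],
  [0,0,0,0,0,0.7,28],
  [0,0,0,0,0,0.7,28],
  [0,0,0,0,0,0.5,28],
  [0,0,0,0,0,0.35,28],
  [0,0,0,0,0,0.1,28],
  [0,0,0,0,0,0,28],
  [0,0,0,0,0,0,28],
])

```text
t: 27.7
tool_pos: [0.5151, 0.2392, 0.0462]
orientation: [-3.136, -0.175, -0.002]
force: [1.2, 0.5, -0.3]
opening: 0.0279
gripper_force: 0.0
```

Call:
move_arm([
  [0,0,0,0,0,0,5],
  [0,0,0,0,0,0,5],
  [0,0,0,0,0,0,5],
  [0,0,0,0,0,0,5],
  [0,0,0,0,0,0,5],
  [0,0,0,0,0,0,5],
  [0,0,0,0,0,0,5],
  [0,0,0,0,0,0,5],
  [0,0,0,0,0,0,5],
  [0,0,0,0,0,0,5],
], force=35)

```text
t: 28.7
tool_pos: [0.5147, 0.242, 0.0467]
orientation: [-3.132, -0.176, -0.003]
force: [-2.4, 12.5, 2.2]
opening: 0.0117
gripper_force: 34.9
```

Call:
move_arm([
  [0,0,0,0,0,-0.2,5],
  [0,0,0,0,0,-0.4,5],
  [0,0,0,0,0,-0.5,5],
  [0,0,0,0,0,-0.6,5],
  [0,0,0,0,0,-0.7,5],
  [0,0,0.82,0,0.4,-0.6,5],
  [0,0,0.82,0,0.8,-0.6,5],
  [0,0,0,0.1,1,-0.5,5],
  [0,0,0,0.1,1,-0.5,5],
  [0,0,0,0.1,1,-0.4,5],
])

```text
t: 29.7
tool_pos: [0.5195, 0.1326, 0.1723]
orientation: [3.14, -0.094, 0.003]
force: [1.1, -0.3, -0.6]
opening: 0.0117
gripper_force: 34.9
```

```bash
python3 go.py 0.565 -0.2474 0.17 -3.3; python3 -c "
from meas import *
stubs()"
```

```text
t 29.7 pos [0.5195 0.1326 0.1723] yaw -3.44 open 11.7 grip 34.9 F [ 1.1 -0.3 -0.6]
turn units [ 0.001 -0.018 -0.023] shift now-axes [ 2.729 15.065  0.098] after-turn axes [ 2.693 15.071  0.092]
mould
drawer
[458.6 205.5] 8 mean [ 0.653  -0.3337  0.0638] rect [ 653.1 -334.4] [7.1 3.3] 68.3 rgb [42. 42. 38.]
[366.9 235.4] 47 mean [ 0.5736 -0.1004  0.0599] rect [ 574.  -100.5] [10.7 22.9] 89.8 rgb [ 29.  59. 126.]
[441.8 242. ] 46 mean [ 0.5593 -0.2895  0.0595] rect [ 559.4 -289.9] [12.  20.9] 89.5 rgb [107. 111. 115.]
```

Call:
move_arm([
  [0,0,0,0.18,1,0,5],
  [0,0,0,0.18,1,0,5],
  [0,0,0,0.18,1,0,5],
  [0,0,0,0.18,1,0,5],
  [0,0,0,0.18,1,0,5],
  [0,0,0,0.18,1,0,5],
  [0,0,0,0.18,1,0,5],
  [0,0,0,0.18,1,0,5],
  [0,0,0,0.18,1,0,5],
  [0,0,0,0.18,1,0,5],
])

```text
t: 30.75
tool_pos: [0.5491, -0.1198, 0.1712]
orientation: [3.14, -0.095, 0.001]
force: [0.3, 0.4, -1.5]
opening: 0.0113
gripper_force: 34.9
```

```bash
python3 go.py 0.5646 -0.2474 0.17 -3.3; python3 -c "
from meas import *
stubs()"
```

```text
t 30.75 pos [ 0.5491 -0.1198  0.1712] yaw -3.46 open 11.3 grip 34.9 F [ 0.3  0.4 -1.5]
turn units [ 0.005 -0.007 -0.027] shift now-axes [0.929 5.055 0.053] after-turn axes [0.914 5.058 0.049]
mould
[227.5 221. ] 50 mean [0.6066 0.2531 0.0567] rect [606.7 253.3] [21.8 12.4] 3.4 rgb [110. 115. 122.]
drawer
```

Call:
move_arm([
  [0,0,0,0.18,1,0,5],
  [0,0,0,0.18,1,0,5],
  [0,0,0,0.18,1,0,5],
  [0,0,0,0.18,1,0,5],
  [0,0,0,0.18,0.6,0.2,5],
  [0,0,0,0,0.2,0.6,5],
  [0,0,0,0,0,0.7,5],
  [0,0,0,0,0,0.7,5],
  [0,0,0,0,0,0.4,5],
  [0,0,0,0,0,0,5],
])

```text
t: 31.8
tool_pos: [0.5626, -0.238, 0.1025]
orientation: [-3.138, 0.093, 0.007]
force: [-0.3, 0.3, -0.7]
opening: 0.0117
gripper_force: 34.9
```

```bash
python3 go.py 0.5646 -0.2474 0.0475 -3.3; python3 -c "
from meas import *
cam('wrist','w4.png')"
```

```text
t 31.8 pos [ 0.5626 -0.238   0.1025] yaw -3.4 open 11.7 grip 34.9 F [-0.3  0.3 -0.7]
turn units [-0.02   0.041 -0.017] shift now-axes [0.112 0.374 2.198] after-turn axes [0.102 0.37  2.199]
```

View pics/w4.png

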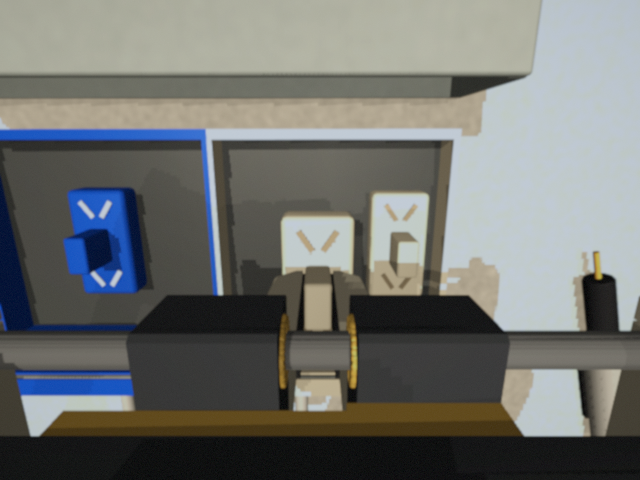

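The first cream blank lies flat at (400,245), and the held one at (318,243) hangs square with floor to spare. I'll shift 8 mm and lower.

Call:
move_arm([
  [0,0,0,0.06,0.3,0,5],
  [0,0,0,0,0,0.5,5],
  [0,0,0,0,0,0.5,5],
  [0,0,0,0,0,0.5,5],
  [0,0,0,0,0,0.3,5],
  [0,0,0,0,0,0.2,5],
  [0,0,0,0,0,0.1,5],
  [0,0,0,0,0,0.03,5],
  [0,0,0,0,0,0,5],
  [0,0,0,0,0,0,5],
])

```text
t: 32.85
tool_pos: [0.5657, -0.2474, 0.0528]
orientation: [3.14, -0.094, 0.001]
force: [0.6, -0.1, -0.6]
opening: 0.0115
gripper_force: 34.9
```

```bash
python3 go.py 0.5646 -0.2474 0.0475 -3.3
```

```text
t 32.85 pos [ 0.5657 -0.2474  0.0528] yaw -3.44 open 11.5 grip 34.9 F [ 0.6 -0.1 -0.6]
turn units [ 0.004 -0.009 -0.023] shift now-axes [-0.043  0.004  0.21 ] after-turn axes [-0.043  0.004  0.21 ]
```

Call:
move_arm([
  [0,0,0,0,0,0.12,5],
  [0,0,0,0,0,0.06,5],
  [0,0,0,0,0,0,5],
  [0,0,0,0,0,0,28],
  [0,0,0,0,0,0,28],
  [0,0,0,0,0,0,28],
  [0,0,0,0,0,-0.4,28],
  [0,0,0,0,0,-1,28],
  [0,0,0,0,0,-1,28],
  [0,0,0,0,0,-1,28],
])

```text
t: 33.85
tool_pos: [0.5652, -0.2472, 0.1342]
orientation: [3.14, -0.094, 0.0]
force: [-0.1, -0.9, 0.0]
opening: 0.0281
gripper_force: 0.0
```

```bash
python3 go.py 0.609 0.2542 0.16 6.5; python3 -c "
from meas import *
stubs()"
```

```text
t 33.85 pos [ 0.5652 -0.2472  0.1342] yaw -3.44 open 28.1 grip 0.0 F [-0.1 -0.9  0. ]
turn units [ 1.000e-03 -1.000e-03 -1.657e+00] shift now-axes [  0.545 -20.124  -1.033] after-turn axes [  4.01  -19.728  -1.032]
mould
[227.4 221. ] 48 mean [0.6065 0.2533 0.0567] rect [606.9 253.8] [22.  12.3] 7.0 rgb [114. 119. 126.]
drawer
[367.  235.2] 47 mean [ 0.574  -0.1004  0.0606] rect [ 574.  -100.2] [11.6 22. ] 86.1 rgb [ 29.  60. 129.]
[441.4 244.8] 16 mean [ 0.5522 -0.2887  0.0582] rect [ 552.5 -289.7] [11.2  6.4] 79.8 rgb [92. 92. 85.]
```

Call:
move_arm([
  [0,0,-0.83,0.1,-0.6,-0.5,28],
  [0,0,-0.82,0.15,-1,-0.5,28],
  [0,0,0,0.2,-1,-0.1,28],
  [0,0,0,0.2,-1,0,28],
  [0,0,0,0.2,-1,0,28],
  [0,0,0,0.2,-1,0,28],
  [0,0,0,0.2,-1,0,28],
  [0,0,0,0.2,-1,0,28],
  [0,0,0,0.2,-1,0,28],
  [0,0,0,0.2,-1,0,28],
])

```text
t: 34.9
tool_pos: [0.5891, -0.003, 0.1607]
orientation: [3.136, 0.177, 0.001]
force: [0.4, -0.3, 0.2]
opening: 0.0282
gripper_force: 0.0
```

```bash
python3 go.py 0.609 0.2543 0.15 6.5; python3 -c "
from meas import *
stubs()"
```

```text
t 34.9 pos [ 0.5891 -0.003   0.1607] yaw 6.46 open 28.2 grip 0.0 F [ 0.4 -0.3  0.2]
turn units [ 0.002 -0.007 -0.007] shift now-axes [  1.948 -10.138   0.43 ] after-turn axes [  1.956 -10.137   0.43 ]
mould
[227.4 221. ] 49 mean [0.6064 0.2531 0.0573] rect [606.6 253.2] [21.3 12.6] 3.7 rgb [112. 117. 124.]
drawer
[458.1 205.9] 10 mean [ 0.653  -0.3337  0.0589] rect [ 654.2 -333.7] [4.9 9.1] 3.6 rgb [41. 40. 37.]
[424.9 240.2] 46 mean [ 0.5631 -0.2467  0.0602] rect [ 563.8 -247.2] [11.4 22.3] 87.7 rgb [109. 113. 118.]
[441.8 241.6] 47 mean [ 0.5602 -0.2896  0.0588] rect [ 560.7 -290. ] [11.8 22. ] 87.3 rgb [108. 111. 115.]
```

Call:
move_arm([
  [0,0,0,0.2,-1,0,28],
  [0,0,0,0.2,-1,0,28],
  [0,0,0,0.2,-1,0,28],
  [0,0,0,0.2,-1,0,28],
  [0,0,0,0.2,-1,0,28],
  [0,0,0,0.2,-1,0,28],
  [0,0,0,0.2,-1,0,28],
  [0,0,0,0.2,-1,0,28],
  [0,0,0,0.2,-1,0,28],
  [0,0,0,0.15,-0.75,0,28],
])

```text
t: 35.95
tool_pos: [0.61, 0.2451, 0.1606]
orientation: [-3.136, -0.178, -0.001]
force: [0.3, -0.7, -0.3]
opening: 0.0283
gripper_force: 0.0
```

```bash
python3 go.py 0.609 0.2543 0.046 6.5; python3 - <<'E'
from meas import *
c=cam('wrist','w5.png')
G=grid(c); m=(G[...,2]>.05)&(G[...,2]<.063)&(abs(G[...,0]-.609)<.04)&(abs(G[...,1]-.254)<.03)
P=G[m]; print(len(P), len(P) and cv2.minAreaRect((P[:,:2]*1000).astype(np.float32)))
E
```

```text
t 35.95 pos [0.61   0.2451 0.1606] yaw 6.5 open 28.3 grip 0.0 F [ 0.3 -0.7 -0.3]
turn units [-0.002 -0.004 -0.   ] shift now-axes [-2.000e-03 -3.690e-01  4.582e+00] after-turn axes [ 0.    -0.37   4.582]
504 ((609.6773071289062, 254.74374389648438), (22.16042709350586, 11.961884498596191), 6.302231311798096)
```

Call:
move_arm([
  [0,0,0,0,-0.15,0.5,28],
  [0,0,0,0,0,0.7,28],
  [0,0,0,0,0,0.7,28],
  [0,0,0,0,0,0.7,28],
  [0,0,0,0,0,0.7,28],
  [0,0,0,0,0,0.6,28],
  [0,0,0,0,0,0.4,28],
  [0,0,0,0,0,0.25,28],
  [0,0,0,0,0,0,28],
  [0,0,0,0,0,0,28],
])

```text
t: 37.0
tool_pos: [0.6099, 0.2475, 0.0469]
orientation: [-3.136, -0.177, -0.001]
force: [1.0, 0.2, 0.1]
opening: 0.0276
gripper_force: 0.0
```

```bash
python3 go.py 0.609 0.2545 0.0455 6.5
```

```text
t 37.0 pos [0.6099 0.2475 0.0469] yaw 6.46 open 27.6 grip 0.0 F [1.  0.2 0.1]
turn units [-0.001 -0.007 -0.006] shift now-axes [-0.006 -0.283  0.054] after-turn axes [-0.006 -0.283  0.054]
```

Call:
move_arm([
  [0,0,0,0,-0.14,0.02,28],
  [0,0,0,0,-0.12,0.02,28],
  [0,0,0,0,0,0,28],
  [0,0,0,0,0,0,5],
  [0,0,0,0,0,0,5],
  [0,0,0,0,0,0,5],
  [0,0,0,0,0,0,5],
  [0,0,0,0,0,0,5],
  [0,0,0,0,0,0,5],
  [0,0,0,0,0,0,5],
], force=35)

```text
t: 38.0
tool_pos: [0.6089, 0.2538, 0.0454]
orientation: [-3.137, -0.177, -0.0]
force: [-0.2, -0.5, 0.9]
opening: 0.0118
gripper_force: 35.0
```

Call:
move_arm([
  [0,0,0,0,0,-0.2,5],
  [0,0,0,0,0,-0.4,5],
  [0,0,0,0,0,-0.5,5],
  [0,0,0,0,0,-0.6,5],
  [0,0,0,0,0,-0.7,5],
  [0,0,0.82,0,0.4,-0.6,5],
  [0,0,0.82,0,0.8,-0.6,5],
  [0,0,0,-0.1,1,-0.5,5],
  [0,0,0,-0.1,1,-0.5,5],
  [0,0,0,-0.1,1,-0.4,5],
])

```text
t: 39.0
tool_pos: [0.5991, 0.1488, 0.1732]
orientation: [-3.14, 0.092, -0.004]
force: [0.0, 0.6, -0.7]
opening: 0.0119
gripper_force: 35.0
```

```bash
python3 go.py 0.5671 -0.2045 0.17 -3.3; python3 -c "
from meas import *
stubs()"
```

```text
t 39.0 pos [0.5991 0.1488 0.1732] yaw -3.36 open 11.9 grip 35.0 F [ 0.   0.6 -0.7]
turn units [-0.005 -0.025 -0.01 ] shift now-axes [-0.448 14.182  0.119] after-turn axes [-0.463 14.181  0.128]
mould
drawer
[458.3 205.9] 9 mean [ 0.653  -0.3341  0.0595] rect [ 653.1 -334.7] [7.7 3.2] 69.7 rgb [43. 42. 37.]
[367.  234.9] 44 mean [ 0.5748 -0.1006  0.0602] rect [ 574.5 -100.6] [20.9 10.8] 1.5 rgb [ 30.  61. 130.]
[425.  240.4] 46 mean [ 0.5626 -0.2472  0.0596] rect [ 563.5 -247.6] [11.5 22.4] 83.2 rgb [111. 115. 119.]
[441.7 241.5] 48 mean [ 0.5604 -0.2894  0.059 ] rect [ 560.9 -289.7] [12.  22.5] 87.1 rgb [109. 112. 116.]
```

Call:
move_arm([
  [0,0,0,0,1,0,5],
  [0,0,0,0,1,0,5],
  [0,0,0,0,1,0,5],
  [0,0,0,0,1,0,5],
  [0,0,0,0,1,0,5],
  [0,0,0,0,1,0,5],
  [0,0,0,0,1,0,5],
  [0,0,0,-0.1,1,0,5],
  [0,0,0,-0.1,1,0,5],
  [0,0,0,-0.1,1,0,5],
])

```text
t: 40.05
tool_pos: [0.5766, -0.1006, 0.1721]
orientation: [3.14, -0.093, 0.003]
force: [-0.6, 1.3, -0.9]
opening: 0.0116
gripper_force: 35.0
```

Call:
move_arm([
  [0,0,0,-0.1,1,0,5],
  [0,0,0,-0.06,1,0,5],
  [0,0,0,0,1,0,5],
  [0,0,0,0,0.7,0.2,5],
  [0,0,0,0,0.2,0.6,5],
  [0,0,0,0,0,0.7,5],
  [0,0,0,0,0,0.7,5],
  [0,0,0,0,0,0.5,5],
  [0,0,0,0,0,0,5],
  [0,0,0,0,0,0,5],
])

```text
t: 41.05
tool_pos: [0.5666, -0.1962, 0.1027]
orientation: [-3.14, 0.092, 0.001]
force: [0.3, -0.6, -0.6]
opening: 0.0119
gripper_force: 35.0
```

```bash
python3 go.py 0.5671 -0.2045 0.0475 -3.3; python3 -c "
from meas import *
cam('wrist','w6.png')"
```

```text
t 41.05 pos [ 0.5666 -0.1962  0.1027] yaw -3.35 open 11.9 grip 35.0 F [ 0.3 -0.6 -0.6]
turn units [-0.003  0.006 -0.008] shift now-axes [0.041 0.331 2.207] after-turn axes [0.04  0.331 2.207]
```

View pics/w6.png

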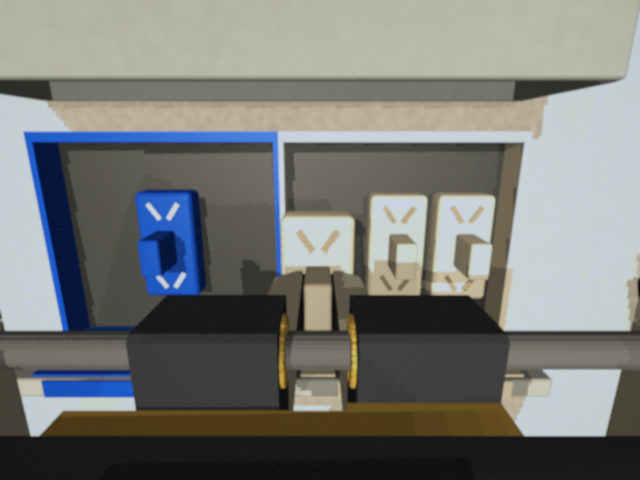

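Call:
move_arm([
  [0,0,0,0.04,0.2,0,5],
  [0,0,0,0,0.12,0,5],
  [0,0,0,0,0,0.5,5],
  [0,0,0,0,0,0.5,5],
  [0,0,0,0,0,0.5,5],
  [0,0,0,0,0,0.3,5],
  [0,0,0,0,0,0.2,5],
  [0,0,0,0,0,0.1,5],
  [0,0,0,0,0,0,5],
  [0,0,0,0,0,0,5],
])

```text
t: 42.1
tool_pos: [0.5675, -0.2049, 0.0508]
orientation: [3.14, -0.093, 0.001]
force: [0.3, -0.4, -0.0]
opening: 0.0113
gripper_force: 35.0
```

```bash
python3 go.py 0.5671 -0.2045 0.0475 -3.3
```

```text
t 42.1 pos [ 0.5675 -0.2049  0.0508] yaw -3.38 open 11.3 grip 35.0 F [ 0.3 -0.4 -0. ]
turn units [ 0.003 -0.007 -0.013] shift now-axes [-0.018 -0.015  0.134] after-turn axes [-0.018 -0.015  0.134]
```

The finger tip would be level with the bay's middle wall here, so I'll open only slightly, rise, then open wider.

Call:
move_arm([
  [0,0,0,0,0,0.08,5],
  [0,0,0,0,0,0.04,5],
  [0,0,0,0,0,0,5],
  [0,0,0,0,0,0,16],
  [0,0,0,0,0,0,16],
  [0,0,0,0,0,0,16],
  [0,0,0,0,0,-0.2,16],
  [0,0,0,0,0,-0.4,20],
  [0,0,0,0,0,-1,28],
  [0,0,0,0,0,-1,28],
])

```text
t: 43.1
tool_pos: [0.5669, -0.2047, 0.1135]
orientation: [-3.14, 0.093, 0.001]
force: [0.2, 0.1, -0.8]
opening: 0.0274
gripper_force: 0.0
```

Call:
move_arm([
  [0,0,0,0,0,-1,30],
  [0,0,-1,0,0,-0.6,35],
  [0,0,-1,-0.4,0.5,0,35],
  [0,0,-1,-0.7,0.5,0,35],
  [0,0,-1,-0.9,0.5,0,35],
  [0,0,-1,-0.6,0.3,0,35],
  [0,0,-1,0,0,0,35],
  [0,0,-1,0,0,0,35],
  [0,0,-1,0,0,0,35],
  [0,0,-1,0,0,0,35],
])

```text
t: 44.1
tool_pos: [0.5125, -0.2631, 0.1536]
orientation: [2.836, 1.348, 0.001]
force: [-0.1, 0.5, 0.3]
opening: 0.035
gripper_force: 0.0
```

```bash
python3 go.py 0.4443 -0.1669 0.15 86.7; python3 -c "
from meas import *
c=stubs(); crop(c,200,150,480,330,2.8,'crop2.png')"
```

```text
t 44.1 pos [ 0.5125 -0.2631  0.1536] yaw 50.86 open 35.0 grip 0.0 F [-0.1  0.5  0.3]
turn units [ 1.200e-02  2.000e-03 -5.974e+00] shift now-axes [ 1.26  -4.544  0.139] after-turn axes [ 3.683 -2.946  0.144]
mould
drawer
[367.  235.3] 48 mean [ 0.5738 -0.1005  0.06  ] rect [ 573.9 -100.5] [22.1 10.4] 0.3 rgb [ 29.  60. 128.]
[408.3 239.4] 52 mean [ 0.5647 -0.205   0.0588] rect [ 565.2 -206. ] [22.6 13.8] 0.8 rgb [113. 117. 123.]
[425.  240.3] 46 mean [ 0.563  -0.2469  0.0598] rect [ 563.2 -246.8] [10.8 22. ] 86.9 rgb [111. 116. 115.]
```

View pics/crop2.png

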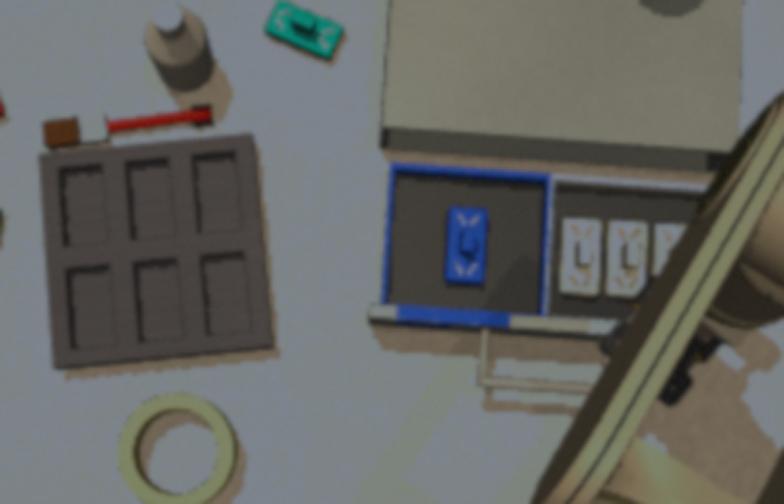

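The mould is empty: blue is in the blue bay at (467,245) and the creams are at (580,257), (627,257) and (670,250). Now back to the handle.

Call:
move_arm([
  [0,0,-1,0,0,0,35],
  [0,0,-1,0,0,0,35],
  [0,0,-1,0,0,0,35],
  [0,0,-1,0,0,0,35],
  [0,0,-1,0,0,0,35],
  [0,0,-0.97,0.7,-0.5,0,35],
  [0,0,0,0.8,-0.7,0,35],
  [0,0,0,0.8,-0.7,0,35],
  [0,0,0,0.8,-0.7,0,35],
  [0,0,0,0.5,-0.3,0,35],
])

```text
t: 45.15
tool_pos: [0.4465, -0.1662, 0.153]
orientation: [2.291, 2.149, 0.0]
force: [-0.7, -0.7, 0.1]
opening: 0.035
gripper_force: 0.0
```

```bash
python3 go.py 0.4443 -0.1669 0.055 86.7; python3 - <<'E'
from meas import *
c=cam('wrist','w7.png'); G=grid(c)
a=np.radians(-3.3); P=G.reshape(-1,3); P=P[(P[:,2]>.06)&(P[:,2]<.072)]
q=np.c_[P[:,0]*np.cos(a)+P[:,1]*np.sin(a),-P[:,0]*np.sin(a)+P[:,1]*np.cos(a)]
m=(q[:,0]>.42)&(q[:,0]<.48); print('bar unit frame',m.sum(),np.percentile(q[m],[2,50,98],axis=0).round(4), 'tool should be ~.453')
E
```

```text
t 45.15 pos [ 0.4465 -0.1662  0.153 ] yaw 86.33 open 35.0 grip 0.0 F [-0.7 -0.7  0.1]
turn units [ 0.003 -0.    -0.062] shift now-axes [-0.033 -0.087  3.921] after-turn axes [-0.032 -0.086  3.921]
bar unit frame 2920 [[ 0.4506 -0.1965]
 [ 0.4567 -0.132 ]
 [ 0.4782 -0.0817]] tool should be ~.453
```

View pics/w7.png

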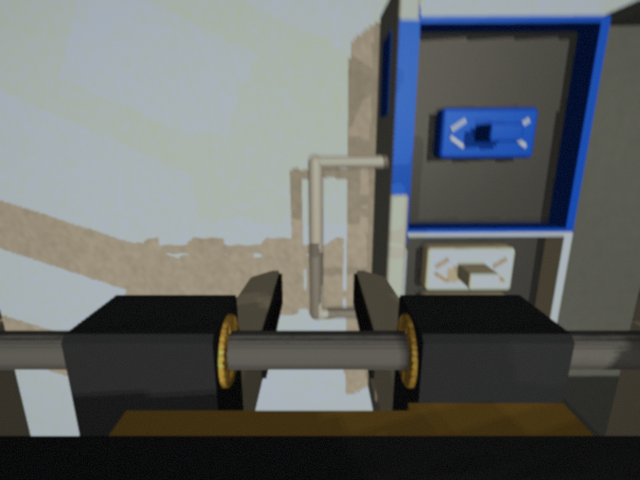

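The bar (316,160–315) lies between the fingers. I'm descending and gripping it.

Call:
move_arm([
  [0,0,-0.06,0,-0.02,0.5,35],
  [0,0,0,0,0,0.7,35],
  [0,0,0,0,0,0.7,35],
  [0,0,0,0,0,0.7,35],
  [0,0,0,0,0,0.6,35],
  [0,0,0,0,0,0.4,35],
  [0,0,0,0,0,0.3,35],
  [0,0,0,0,0,0,35],
  [0,0,0,0,0,0,35],
  [0,0,0,0,0,0,35],
])

```text
t: 46.2
tool_pos: [0.4476, -0.1677, 0.0557]
orientation: [2.282, 2.158, 0.001]
force: [-0.8, -0.5, -0.5]
opening: 0.035
gripper_force: 0.0
```

Call:
move_arm([
  [0,0,0,0,0,0,5],
  [0,0,0,0,0,0,5],
  [0,0,0,0,0,0,5],
  [0,0,0,0,0,0,5],
  [0,0,0,0,0,0,5],
  [0,0,0,0,0,0,5],
  [0,0,0,0,0,0,5],
  [0,0,0,0,0,0,5],
  [0,0,0,0,0,0,5],
  [0,0,0,0,0,0,5],
], force=30)

```text
t: 47.2
tool_pos: [0.447, -0.1674, 0.055]
orientation: [2.282, 2.159, 0.0]
force: [-1.6, 1.2, 4.9]
opening: 0.009
gripper_force: 30.0
```

```bash
python3 go.py 0.604 -0.1761 0.055 86.7; python3 -c "
from meas import *
c=cam('top'); blobs(c,.05,.072,(335,205,470,262))"
```

```text
t 47.2 pos [ 0.447  -0.1674  0.055 ] yaw 86.8 open 9.0 grip 30.0 F [-1.6  1.2  4.9]
turn units [0.001 0.001 0.017] shift now-axes [3.000e-03 6.289e+00 2.000e-03] after-turn axes [1.400e-02 6.289e+00 1.000e-03]
[458.5 205.8] 10 mean [ 0.6529 -0.3342  0.0609] rect [ 652.4 -334. ] [7.7 3.2] 60.6 rgb [44. 42. 38.]
[367.  234.9] 44 mean [ 0.5748 -0.1005  0.0602] rect [ 574.7 -100.6] [20.1 10.7] 1.8 rgb [ 30.  60. 128.]
[424.9 240.1] 46 mean [ 0.5634 -0.2468  0.06  ] rect [ 564.1 -246.8] [11.6 20.9] 89.5 rgb [108. 112. 117.]
[441.9 241. ] 47 mean [ 0.5619 -0.2898  0.0593] rect [ 561.9 -289.9] [11.7 20.9] 87.7 rgb [111. 114. 119.]
```

Call:
move_arm([
  [0,0,0,0,0.1,0,5],
  [0,0,0,0,0.2,0,5],
  [0,0,0,0,0.3,0,5],
  [0,0,0,0,0.4,0,5],
  [0,0,0,0,0.4,0,5],
  [0,0,0,0,0.4,0,5],
  [0,0,0,0,0.4,0,5],
  [0,0,0,0,0.4,0,5],
  [0,0,0,0,0.4,0,5],
  [0,0,0,0,0.4,0,5],
])

```text
t: 48.25
tool_pos: [0.5326, -0.1724, 0.055]
orientation: [2.282, 2.158, -0.0]
force: [-2.4, -1.1, 6.5]
opening: 0.0089
gripper_force: 30.0
```

Call:
move_arm([
  [0,0,0,0,0.4,0,5],
  [0,0,0,0,0.4,0,5],
  [0,0,0,0,0.4,0,5],
  [0,0,0,0,0.4,0,5],
  [0,0,0,0,0.3,0,5],
  [0,0,0,0,0.2,0,5],
  [0,0,0,0,0.2,0,5],
  [0,0,0,0,0.2,0,5],
  [0,0,0,0,0.1,0,5],
  [0,0,0,0,0,0,5],
])

```text
t: 49.25
tool_pos: [0.5975, -0.1762, 0.0551]
orientation: [2.282, 2.157, 0.001]
force: [2.7, -2.7, 2.9]
opening: 0.009
gripper_force: 30.0
```

```bash
python3 go.py 0.604 -0.1761 0.055 86.7
```

```text
t 49.25 pos [ 0.5975 -0.1762  0.0551] yaw 86.8 open 9.0 grip 30.0 F [ 2.7 -2.7  2.9]
turn units [0.013 0.007 0.016] shift now-axes [0.018 0.26  0.003] after-turn axes [0.019 0.26  0.003]
```

Call:
move_arm([
  [0,0,0,0,0.1,0,5],
  [0,0,0,0,0.1,0,5],
  [0,0,0,0,0.1,0,5],
  [0,0,0,0,0.08,0,5],
  [0,0,0,0,0,0,5],
  [0,0,0,0,0,0,5],
  [0,0,0,0,0,0,5],
  [0,0,0,0,0,0,5],
  [0,0,0,0,0,0,5],
  [0,0,0,0,0,0,5],
])

```text
t: 50.25
tool_pos: [0.6042, -0.1766, 0.055]
orientation: [-2.281, -2.156, 0.005]
force: [-12.1, -2.6, 13.3]
opening: 0.0089
gripper_force: 30.0
```

Call:
move_arm([
  [0,0,0,0,0.05,0,5],
  [0,0,0,0,0.05,0,5],
  [0,0,0,0,0,0,5],
  [0,0,0,0,0,0,5],
  [0,0,0,0,0,0,5],
  [0,0,0,0,0,0,5],
  [0,0,0,0,0,0,5],
  [0,0,0,0,0,0,5],
  [0,0,0,0,0,0,5],
  [0,0,0,0,0,0,5],
])

```text
t: 51.25
tool_pos: [0.6043, -0.1766, 0.0549]
orientation: [-2.278, -2.153, 0.01]
force: [-25.3, -1.6, 22.1]
opening: 0.0088
gripper_force: 30.0
```

Call:
move_arm([
  [0,0,0,0,0,0,32],
  [0,0,0,0,0,0,32],
  [0,0,0,0,0,0,32],
  [0,0,0,0,0,0,32],
  [0,0,0,0,0,0,32],
  [0,0,0,0,0,-0.4,32],
  [0,0,0,0,0,-0.8,32],
  [0,0,0,0,0,-1,32],
  [0,0,0,0,0,-1,32],
  [0,0,0,0,0,-1,32],
])

```text
t: 52.25
tool_pos: [0.6088, -0.1763, 0.1617]
orientation: [2.282, 2.158, 0.001]
force: [0.3, 0.2, -0.5]
opening: 0.0322
gripper_force: 0.0
```

Call:
move_arm([
  [0,0,0,0,-0.4,-0.5,35],
  [0,0,0,0,-0.8,0,35],
  [0,0,0,-0.4,-1,0,35],
  [0,0,0,-0.8,-1,0,35],
  [0,0,0,-1,-0.8,0,35],
  [0,0,0,-1,-0.6,0,35],
  [0,0,0,-1,0,0,35],
  [0,0,0,-1,0,0,35],
  [0,0,0,-0.5,0,0,35],
  [0,0,0,0,0,0,35],
])

```text
t: 53.25
tool_pos: [0.4858, -0.3135, 0.1729]
orientation: [2.284, 2.156, -0.0]
force: [-0.5, 0.8, -0.2]
opening: 0.0348
gripper_force: 0.0
```

```bash
python3 - <<'E'
from meas import *
c=cam('top'); crop(c,160,80,490,330,2.4,'crop3.png')
print(read_state()['tool_pos']); G=grid(c)
a=np.radians(-3.3); P=G[190:240,340:465].reshape(-1,3); q=np.c_[P[:,0]*np.cos(a)+P[:,1]*np.sin(a),-P[:,0]*np.sin(a)+P[:,1]*np.cos(a),P[:,2]]
m=(q[:,2]>.074)&(q[:,2]<.081)&(q[:,1]>-.13)&(q[:,1]<0); print('panel ux',np.percentile(q[m,0],[5,50,95]))
m=(q[:,2]>.082)&(q[:,2]<.09)&(q[:,1]>-.13)&(q[:,1]<0); print('unit top ux min',np.percentile(q[m,0],2))
print('blobs mould');blobs(c,.04,.066,(205,190,305,290))
E
```

```text
[ 0.48596351 -0.312346    0.17266602]
panel ux [0.65898532 0.66480488 0.67193035]
unit top ux min 0.6640196704342094
blobs mould
```

View pics/crop3.png

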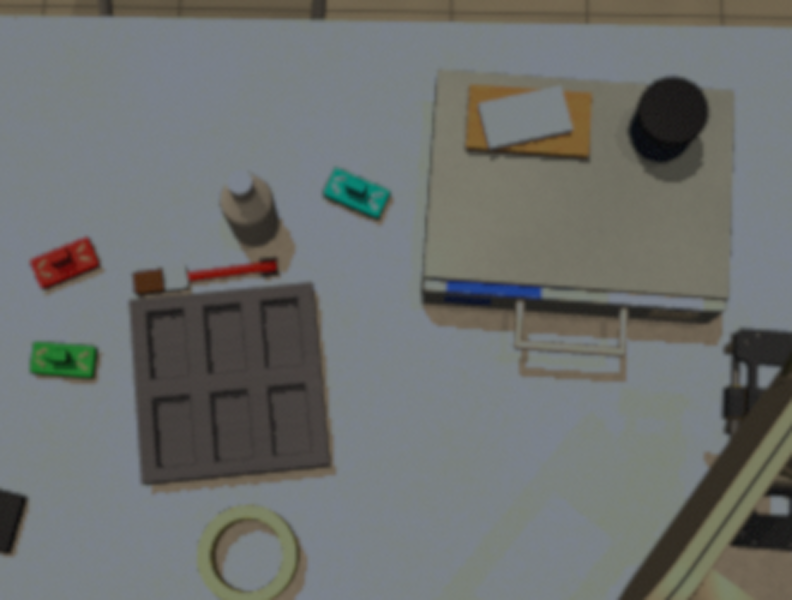

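The drawer is shut flush, the mould is empty, and everything else is in place. I'm handing in.

```bash
python3 -c "
from plant import *
print(close_job())"
```

```text
the job is handed in; nothing more can be done
None
```

The job is handed in: the one blue and three cream blanks lie in one layer in their own bays, the drawer is pushed fully shut, and the other items look unmoved in the last picture; the hand-in returned no verdict.

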